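Check a bench balance with the heaviest check weight

TASK

Take the tallest of the three steel check weights from the sloped wooden cradle and set it gently down, upright and centred, on the round pan of the balance, and let go of it. Then press the balance's round key all the way down to store the reading, and release it. Leave the other two weights and everything else on the bench where they are, and do not jolt or overload the pan.

Things in the scene. Friction and masses are not known exactly. Their poses are not given: they have to be found in the camera images.
- weight_tall: The tallest steel check weight: body 40 mm diameter, 40 mm high; neck 16 mm diameter, 6 mm high; round knob 26 mm diameter, 16 mm high on top; 62 mm in all, about 500 g. It starts in any stall of the cradle, leaning 30 degrees from upright, knob towards the cradle's front (robot side), a lip 16 mm high at the front of its foot. Origin: centre of its underside; z: up its own axis to the knob.
- weight_mid: The middle-sized steel check weight: body 40 mm diameter, 24 mm high; neck 16 mm diameter, 6 mm high; round knob 26 mm diameter, 16 mm high on top; 46 mm in all, about 300 g. It stays in its stall of the cradle. Origin: centre of its underside; z: up its own axis to the knob.
- weight_low: The lowest steel check weight: body 40 mm diameter, 12 mm high; neck 16 mm diameter, 6 mm high; round knob 26 mm diameter, 16 mm high on top; 34 mm in all, about 190 g. It stays in its stall of the cradle. Origin: centre of its underside; z: up its own axis to the knob.
- cradle: Fixed wooden cradle on a grey plinth, 272 mm long (its y), 100 deep, 115 high. Its face slopes 30 degrees, low at the front (-x, robot side), with a lip along the front. Three stalls at y = -85, 0, +85 mm, parted by ribs 6 mm high; weights stand square on the slope, underside centre at x = 0, z = 96 mm, axis (-0.5, 0, 0.866). Origin: on the bench under the middle stall. Left or right of the bench.
- balance: Fixed bench balance: white case 250 mm deep (x from -160 to +90 mm), 200 mm wide, flat top 55 mm above the bench. Origin: on the bench straight under the pan's centre; -x is its front (robot side). On the front strip of the top: a dark display (look only) at y = -35 mm, the round key at y = +55 mm.
- pan_centre (a point): Centre of the top of the balance pan, 75 mm above the bench when empty; it moves down with the pan. The pan is a flat steel disc 110 mm in diameter with an engraved circle 56 mm in diameter, no rim.
- pan (a joint): How far the sprung pan has sunk, in m: 0 empty, up to 0.014. It stays level and its spring yields 1 mm per newton, so the tall weight sinks it about 5 mm (4.6 to 5.3).
- key_top (a point): Centre of the top of the round key (26 mm in diameter, black, in a grey housing) on the front left of the balance's top as seen from the robot, 118 mm in front of the pan's centre and 55 mm to its left; it is pressed straight down.
- key (a joint): How far the key is pressed, in m: 0 released, 0.006 fully down, which takes 5 N; it springs back.
- resistor: Bystander, to be left alone. Origin: centre of its underside. Standard resistor: steel can 90 mm across with a black cap and two brass terminals, 127 mm high, near the far edge.
- oil_jar: Bystander, to be left alone. Origin: centre of its underside. Closed amber glass jar, 56 mm in diameter, 70 mm high.
- dish: Bystander, to be left alone. Origin: centre of its underside. Small open white dish, 80 mm across, 30 mm high.
- screwdriver: Bystander, to be left alone. A screwdriver, lying along its x, at the left.
- terminal_block: Bystander, to be left alone. Origin: centre of its underside. Black box 50 by 70 by 28 mm with four brass posts, 41 mm high, in front of the balance.
- brush: Bystander, to be left alone. A cleaning brush 150 mm long with a wooden handle, lying along its x in front of the cradle.

How it is judged:
By the outcome, as a careful person would: the job done as asked, in the order asked, and still so for the second after the job is handed in, with the robot touching nothing.
It also fails if it takes over 48 s, if anything falls off the work surface, if the arm or the gripper's body presses on something with over 40 N, if the wrist force passes 120 N, or if a joint passes its speed limit or range.

ROBOT

A 6-joint arm with a two-finger parallel gripper is mounted at the origin on the work surface. World frame = base frame: x ahead of the robot, y to its left, z up, the work surface at z = 0. Lengths are in m, angles in rad, forces in N, time in s.
With the tool pointing down it reaches from about 0.4 to 0.825 m from the base axis. Payload 7 kg.
Tool frame: the origin (TCP) lies midway between the tips of the shut fingers; the grasp point (between the pads) lies 19 mm behind it; z points along the fingers, y is the line along which they close (so a half turn about z gives the same grasp; the last joint's range is limited). The gripper opens to 88 mm and grips with 3 to 60 N. Pads are 19 mm wide; open, the fingers measure 130 mm over their backs; the gripper's body (78 mm by 193 mm) begins 47 mm behind the grasp point.
Start: joints at [-0.825, 0.359, 0.012, 0, -1.224, -0.288], TCP at [0.298, -0.605, 0.227] pointing down, gripper open.
Joint ranges: [-3.07, 3.07], [-1.43, 2.12], [-1.02, 1.25], [-3.03, 1.67], [-3.05, -0], [-3.03, 3.03]. Speed limits (rad/s): [2.39, 2.39, 3.01, 3.14, 3.14, 3.14].

INTERFACE

Orientations are given as [roll, pitch, yaw] about the fixed x, y, z axes, in that order (R = Rz(yaw) Ry(pitch) Rx(roll)).
In Python, from station import telemetry, eyes, ticket, recognise, trace gives the robot as it stands. The module is installed in compiled form; this text tells all that it offers.
- The arm moves only by the tool servo_tool, never from a script. Its argument "series" is a list that holds one entry, the list of rows, each a list of 4 numbers: the shift along the tool's x, y, z in mm, then the turn about the tool's z in rad. In form: [[[x, y, z, roll], ...]]. A call has exactly 10 rows; each row shifts and turns the commanded pose from where the row before left it, along the tool's axes as they then stand; what a row does not reach is not made up. A row lasts 1/12 s, in which the tool goes at most 41.7 mm and 7.16 degrees, less where a joint would pass 70% of its speed; a pose out of reach is approached as far as the arm can. A call is refused whole if a number of a shift passes 41.7 or a number of a turn 0.125, either way. A call with a gripper value outside its range is refused whole. "claw" is the gripper's target within -1 to 1 (shut at 1, half-way at 0, fully open at -1), set as the call begins (left out, the last holds). The fingers move at their own pace and stop on an object; "grip_force" is the grip in N (left out, the last holds). Time passes only in rows, so rows that do not move let the fingers close, or fill a call up. It gives the time, the measured TCP pose, the force, the opening and the grip force at its end, in the units of the state.
- telemetry.get_state(): the state, without advancing time (a new reading comes with each control period).
- eyes.grab_frame(name): name is "scene" or "top"; returns the picture (480x640x3 uint8, red, green, blue); there is no depth.
- eyes.calibration(name): a dict with "mtx" (3x3 intrinsics, pixels), "k1" (the pictures are not rectified: a ray, as slopes to the right and down, at radius r is drawn at 1 + k1 r^2 times it, then the intrinsics apply), "rvec" (rotation vector, rad) and "tvec" (3), from world to camera coordinates, as OpenCV has them. Camera axes: x right, y down, z forward; pixel columns grow to the right and rows downward; lengths in m; the calibration is good to about 2 mm. A picture is of the moment at which its call begins. calibration takes no time and is no camera call.
- ticket.job_done(): hands the job in; it is judged then, once.
Trained networks look in the newest picture that a camera, given by its name, has taken for a name from the list of things; names that differ only in an ending like _2 or _b are one class to them, and where a whole thing is asked for, a point or a joint stands for the part that bears it (a point fixed in the world has none). Each returns a list of dicts, best first, with "conf" (0 to 1); they miss things now and then, are a little off and sometimes report something else, mostly with a low value. They report only what shows in the picture. A call takes as long as a camera call.
- recognise(camera, name): "position" ([x, y, z] in m, in world coordinates, good to about 4 mm: the middle of the surface that is visible of it).
- trace(camera, name): "mask" (480x640 bool, what is visible of it).
The state is a dict: "t": time; "q": joint angles; "qd": joint speeds; "joint_efforts": joint torques, N m; "eef_pos": TCP position; "ee_rot": TCP orientation; "force": force on the tool from outside, world axes, zero at the start; "moment": the same for the moment, N m; "width": finger opening in m; "gripper_force": force on a finger pad.
Only numpy, scipy, OpenCV 4.12 (cv2) and the standard library are available. Lean on these libraries where they do the work, as an engineer would, in place of code of your own. Each camera call takes 0.05 s, during which the arm holds its last target. There are 200 camera calls.

## Working session

There is one attempt and no reset: what is moved stays moved. The work goes in short steps, Python scripts to look and compute and a tool call to move; the robot and the scene stay as the last step left them, time stands still between calls to the robot, and variables do not carry over. Pictures are saved under pics/ and viewed, at most 10 in all, crops included, and the job is handed in when it is done.

Besides the shell and the picture viewer there is one more tool, called after "Emit:" in YAML: its name, and indented under it one key for each argument. servo_tool: Moves the arm, as the interface text tells. Its arguments: {"type":"object","properties":{"series":{"type":"array"},"claw":{"type":"number"},"grip_force":{"type":"number"}},"required":["series"]}

```bash
mkdir -p pics; ls; cat > look.py <<'E'
from station import telemetry, eyes, recognise, trace
import cv2, numpy as np
for c in ("scene","top"):
    cv2.imwrite(f"pics/{c}0.png", eyes.grab_frame(c)[:,:,::-1])
    for n in ["weight_tall","weight_mid","weight_low","cradle","balance","pan_centre","key_top"]:
        print(c,n,[(np.round(d["position"],3).tolist(),round(d["conf"],2)) for d in recognise(c,n)][:3])
print(telemetry.get_state())
E
python3 look.py
```

```text
pics
scene weight_tall [([0.63, 0.103, 0.128], 0.91)]
scene weight_mid [([0.613, 0.18, 0.122], 0.89), ([0.594, 0.263, 0.114], 0.47), ([0.603, -0.216, 0.054], 0.34)]
scene weight_low [([0.596, 0.265, 0.115], 0.75), ([0.593, -0.216, 0.077], 0.44)]
scene cradle [([0.651, 0.175, 0.066], 0.84)]
scene balance [([0.602, -0.215, 0.051], 0.76), ([0.592, -0.216, 0.074], 0.34)]
scene pan_centre [([0.595, -0.214, 0.076], 0.63)]
scene key_top [([0.478, -0.161, 0.079], 0.42)]
top weight_tall [([0.612, 0.1, 0.14], 0.63)]
top weight_mid [([0.604, 0.181, 0.128], 0.78)]
top weight_low [([0.315, 0.444, 0.018], 0.69), ([0.613, 0.1, 0.138], 0.61), ([0.585, 0.268, 0.117], 0.47)]
top cradle [([0.603, 0.188, 0.093], 0.63), ([0.316, 0.443, 0.016], 0.49)]
top balance [([0.549, -0.213, 0.052], 0.58)]
top pan_centre [([0.588, -0.22, 0.076], 0.74)]
top key_top [([0.548, -0.213, 0.055], 0.52), ([0.472, -0.171, 0.078], 0.46), ([0.457, -0.505, 0.019], 0.27)]
{'t': 0.8, 'q': array([-8.24882648e-01,  3.58600052e-01,  1.19042400e-02, -2.71616308e-05,
       -1.22410462e+00, -2.88074397e-01]), 'qd': array([ 1.25605383e-05, -6.63530122e-04, -1.21801758e-03,  5.85055523e-04,
       -4.44135748e-04, -4.54987741e-04]), 'joint_efforts': array([ 5.02342573e-04, -5.82286227e+01,  2.93289685e+01,  7.00203225e+00,
        1.24879592e-02, -3.91792156e-06]), 'eef_pos': array([ 0.29832172, -0.6054701 ,  0.22655816]), 'ee_rot': array([ 3.14158146e+00,  2.33278374e-05, -2.68376260e+00]), 'force': array([ 0.12125229, -0.44660886,  0.47091992]), 'moment': array([ 0.0143753 ,  0.01930104, -0.01747585]), 'gripper_force': 0.0, 'width': 0.08772384967658718}
```

View pics/scene0.png

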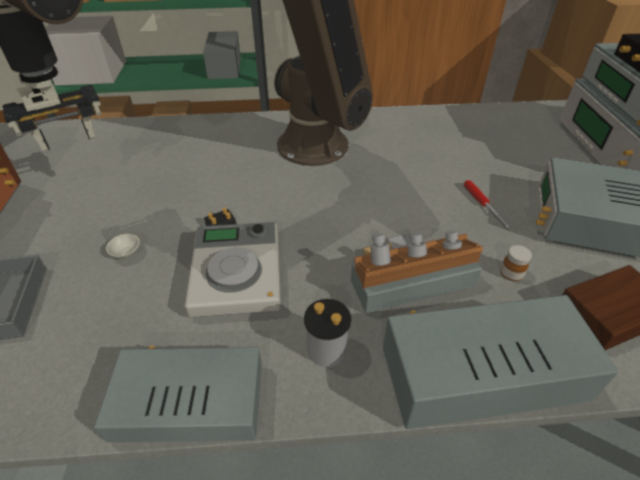

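View pics/top0.png

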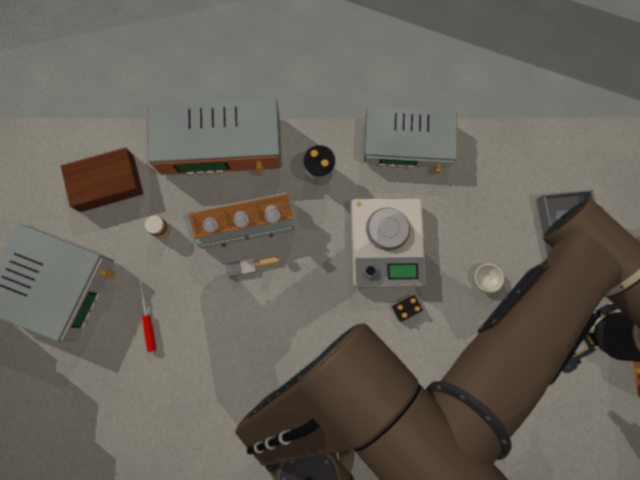

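The scene view, taken from the far side, shows the balance with its pan at (233,268) and the key at (258,229). The cradle weights are at (380,250), (417,245) and (452,240), and the leftmost is tallest. In the top view the tall weight is at (273,213), the pan at (389,228) and the key at (370,271). Next I'll fit the cradle and balance poses to the masks.

```bash
cat > lib.py <<'E'
from station import telemetry, eyes, recognise, trace
import cv2, numpy as np
from scipy.optimize import least_squares
C={c:eyes.calibration(c) for c in ("scene","top")}
def proj(c,P):
    k=C[c]; d=np.array([k["k1"],0,0,0,0],float)
    return cv2.projectPoints(np.asarray(P,float).reshape(-1,1,3),np.array(k["rvec"],float),np.array(k["tvec"],float),np.array(k["mtx"],float),d)[0][:,0]
def ring(r,z,n=24):
    a=np.linspace(0,2*np.pi,n,endpoint=False); return np.c_[r*np.cos(a),r*np.sin(a),0*a+z]
def weight(h): return np.vstack([ring(.02,0),ring(.02,h),ring(.008,h+.006),ring(.013,h+.010),ring(.013,h+.018),ring(.009,h+.022)]),h
def hullc(u,parts):
    m=np.zeros((480*8,640*8),np.uint8)
    for p in parts: cv2.fillConvexPoly(m,np.round(cv2.convexHull(u[p].astype(np.float32))*8+3.5).astype(int),1)
    M=cv2.moments(m,True); return np.array([M["m10"],M["m01"]])/M["m00"]/8-.4375,M["m00"]/64
def Rz(a): return cv2.Rodrigues(np.array([0,0,a]))[0]
def mask(c,n,near):
    # candidate whose centroid is nearest to the expected pixel
    best=None
    for d in trace(c,n):
        M=cv2.moments(d["mask"].astype(np.uint8),True); u=np.array([M["m10"],M["m01"]])/M["m00"]
        e=np.hypot(*(u-near))
        if best is None or e<best[0]: best=(e,u,M["m00"],d["conf"])
    return best
E
cat > fit.py <<'E'
from lib import *
W={"weight_tall":(.04,-.085,[.612,.1,.14]),"weight_mid":(.024,0,[.604,.181,.128]),"weight_low":(.012,.085,[.59,.266,.116])}
T=cv2.Rodrigues(np.array([0,-np.pi/6,0]))[0]
parts=[np.arange(48),np.arange(48,144)]
obs={}
for c in C:
    eyes.grab_frame(c)
    for n,(h,y,p) in W.items():
        b=mask(c,n,proj(c,[p])[0])
        if b and b[0]<12: obs[c,n]=b
        else: print("miss",c,n,b and b[:2])
    obs[c,"pan"]=mask(c,"pan_centre",proj(c,[[.592,-.216,.075]])[0])
    obs[c,"key"]=mask(c,"key_top",proj(c,[[.475,-.165,.075]])[0])
def model(c,n,x):
    h,y,_=W[n]; P=weight(h)[0]@T.T+[0,y,.096]
    return hullc(proj(c,P@Rz(x[2]).T+[x[0],x[1],0]),parts)
def res(x): return np.concatenate([model(c,n,x)[0]-obs[c,n][1] for c,n in obs if n in W])
s=least_squares(res,[.63,.185,.13],diff_step=1e-3,loss="soft_l1")
print("cradle",s.x.round(4))
for k in obs:
    if k[1] in W: m=model(*k,s.x); print(k,(m[0]-obs[k][1]).round(2),"area",round(m[1]),obs[k][2],round(obs[k][3],2))
    else: print(k,obs[k])
K=Rz(s.x[2])@np.array([-.027,-.085,.1428])+[*s.x[:2],0]; print("knob",K.round(4))
for c in C:print(c,"knob px",proj(c,[K]))
def back(c,u,z):
    return least_squares(lambda q:(proj(c,[[q[0],q[1],z]])[0]-u),[.55,-.2]).x
for c in C:
    for n,z in(("pan",.074),("key",.068)):
        if obs[c,n]: print(c,n,back(c,obs[c,n][1],z).round(4))
E
python3 fit.py
python3 - <<'E'
import cv2,numpy as np
a=cv2.imread('pics/scene0.png');b=cv2.imread('pics/top0.png')
r=lambda i:cv2.resize(i,(400,300),interpolation=cv2.INTER_CUBIC)
cv2.imwrite('pics/crops.png',np.vstack([np.hstack([r(a[210:300,350:470]),r(a[210:300,180:300])]),np.hstack([r(b[180:270,185:305]),r(b[200:290,330:450])])]))
E
```

```text
miss top weight_tall (np.float64(32.27302087089898), array([240.77777778, 219.125     ]))
cradle [0.6102 0.1908 0.2087]
('scene', 'weight_tall') [0.62 0.12] area 516 487.0 0.82
('scene', 'weight_mid') [0.14 0.51] area 369 385.0 0.74
('scene', 'weight_low') [ 0.12 -0.33] area 264 268.0 0.82
('scene', 'pan') (np.float64(0.821979672807291), array([232.63296703, 265.89304029]), 1365.0, 0.74)
('scene', 'key') (np.float64(1.5260059569650357), array([257.77333333, 228.09333333]), 75.0, 0.49)
('top', 'weight_mid') [0.43 0.58] area 206 147.0 0.71
('top', 'weight_low') [0.41 0.08] area 189 168.0 0.52
('top', 'pan') (np.float64(1.0841297663666591), array([389.11525424, 227.36355932]), 1180.0, 0.67)
('top', 'key') None
knob [0.6014 0.102  0.1428]
scene knob px [[378.56884323 237.93647187]]
top knob px [[271.64832716 217.26200989]]
scene pan [ 0.5925 -0.2146]
scene key [ 0.4664 -0.1623]
top pan [ 0.5892 -0.2167]
```

View pics/crops.png

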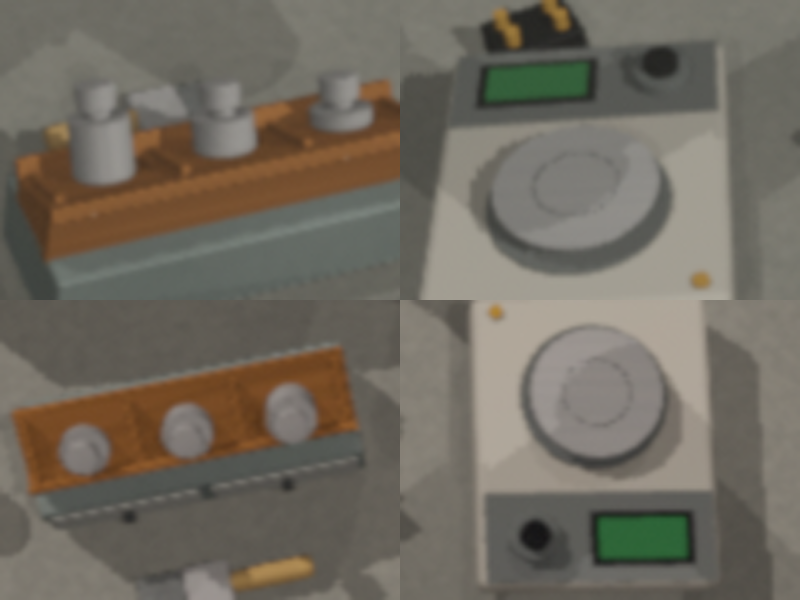

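The crops confirm the fit. The tall weight's knob is at scene px ≈(379,239) and top px ≈(271.5,216). The pan's engraved circle is at scene (233,265.5) and top (389.1,227.6). The key top is at scene (258,228.6) and top (370.5,270.5). I'll triangulate these and plan the first move.

```bash
cat > tri.py <<'E'
from lib import *
from lib import least_squares as ls
def tri(a,b,x0): 
    r=ls(lambda p:np.r_[proj("scene",[p])[0]-a,proj("top",[p])[0]-b],x0); return r.x.round(4),r.fun.round(2)
print("pan",tri([233,265.7],[389.1,227.5],[.59,-.21,.07]))
print("key",tri([258,228.4],[370.5,270.5],[.47,-.16,.07]))
print("knob",tri([379,238.8],[271.5,216.3],[.6,.1,.14]))
E
cat > tool.py <<'E'
from lib import *
import sys
from scipy.spatial.transform import Rotation as R
s=telemetry.get_state(); t=np.array([float(v) for v in sys.argv[1:4]])
r=R.from_euler("xyz",s["ee_rot"])
if len(sys.argv)>4:
    yaw=float(sys.argv[4]); print("roll needed",[round((-(yaw+k*np.pi-s["ee_rot"][2])+np.pi/2)%np.pi-np.pi/2,4) for k in (0,)])
print("t",s["t"],"pos",s["eef_pos"].round(4),"rot",np.round(s["ee_rot"],4),"q6",s["q"][5].round(3),"F",s["force"].round(2),"w",s["width"],s["gripper_force"])
print("shift tool mm",(r.inv().apply(t-s["eef_pos"])*1000).round(1)); print(r.as_matrix().round(2).tolist())
E
python3 tri.py; python3 tool.py 0.601 0.102 0.227 0.205
```

```text
pan (array([ 0.5893, -0.2154,  0.0713]), array([-0.49, -0.02, -0.61,  0.04]))
key (array([ 0.4698, -0.1622,  0.0702]), array([-0.29, -0.01, -0.33,  0.01]))
knob (array([0.6041, 0.1025, 0.1427]), array([-0.,  0., -0., -0.]))
roll needed [np.float64(0.2528)]
t 1.4 pos [ 0.2983 -0.6055  0.2265] rot [ 3.1415  0.     -2.6838] q6 -0.288 F [-0.07 -0.2   0.2 ] w 0.08761912171806562 0.0
shift tool mm [-5.842e+02  5.008e+02 -4.000e-01]
[[-0.9, -0.44, -0.0], [-0.44, 0.9, 0.0], [-0.0, 0.0, -1.0]]
```

Emit:
servo_tool:
  series:
    - [[-29,25,0,0],[-29,25,0,0],[-29,25,0,0],[-29,25,0,0],[-29,25,0,0],[-29,25,0,0],[-29,25,0,0],[-29,25,0,0],[-29,25,0,0],[-29,25,0,0]]
  claw: -0.2
  grip_force: 10

```text
t: 2.23
eef_pos: [0.4484, -0.2513, 0.227]
ee_rot: [-3.141, 0.001, -2.684]
force: [1.3, -0.2, 0.1]
width: 0.0526
gripper_force: 0.0
```

Emit:
servo_tool:
  series:
    - [[-29,25,0,0],[-29,25,0,0],[-29,25,0,0],[-29,25,0,0],[-29,25,0,0],[-29,25,0,0],[-29,25,0,0],[-29,25,0,0],[-29,25,0,0],[-29,25,0,0]]

```text
t: 3.07
eef_pos: [0.598, 0.1014, 0.2269]
ee_rot: [-3.142, 0.001, -2.683]
force: [0.3, 0.4, 0.5]
width: 0.0526
gripper_force: 0.0
```

```bash
python3 tool.py 0.603 0.102 0.137 0.205
```

```text
roll needed [np.float64(0.2531)]
t 3.0667 pos [0.598  0.1014 0.2269] rot [-3.1415e+00  6.0000e-04 -2.6835e+00] q6 -1.602 F [0.28 0.44 0.55] w 0.05263398645642009 0.0
shift tool mm [-4.7 -1.6 89.9]
[[-0.9, -0.44, 0.0], [-0.44, 0.9, 0.0], [-0.0, -0.0, -1.0]]
```

Emit:
servo_tool:
  series:
    - [[-4.7,-1.6,0,0],[0,0,0,0.085],[0,0,0,0.085],[0,0,0,0.083],[0,0,12,0],[0,0,15,0],[0,0,15,0],[0,0,12,0],[0,0,0,0],[0,0,0,0]]

```text
t: 3.9
eef_pos: [0.6023, 0.0998, 0.1723]
ee_rot: [-3.141, -0.001, -2.937]
force: [0.5, 0.4, 0.4]
width: 0.0529
gripper_force: 0.0
```

```bash
python3 tool.py 0.603 0.102 0.137 0.205; python3 - <<'E'
from lib import *
a=eyes.grab_frame("scene")[180:285,330:470];b=eyes.grab_frame("top")[165:270,210:350]
r=lambda i:cv2.resize(i,(400,300),interpolation=cv2.INTER_CUBIC)
cv2.imwrite("pics/above.png",np.hstack([r(a),r(b)])[:,:,::-1])
print(proj("scene",[telemetry.get_state()["eef_pos"]]))
E
```

```text
roll needed [np.float64(-0.0001)]
t 3.9 pos [0.6023 0.0998 0.1723] rot [-3.1411e+00 -1.1000e-03 -2.9367e+00] q6 -1.85 F [0.47 0.41 0.41] w 0.05289698064483004 0.0
shift tool mm [-1.1  2.1 35.3]
[[-0.98, -0.2, -0.0], [-0.2, 0.98, -0.0], [0.0, -0.0, -1.0]]
[[379.14391256 227.78812076]]
```

View pics/above.png

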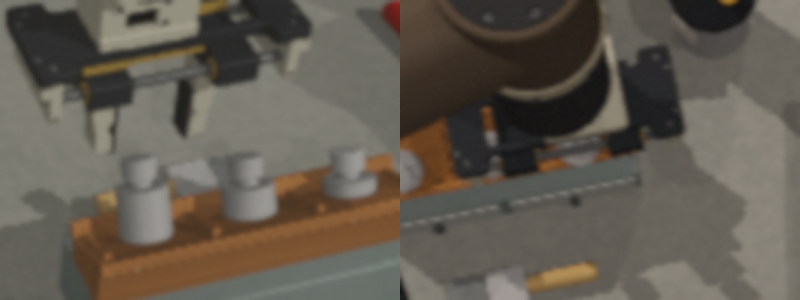

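Emit:
servo_tool:
  series:
    - [[-1,1,8,0],[0,0,10,0],[0,0,10,0],[0,0,5,0],[0,0,2,0],[0,0,0,0],[0,0,0,0],[0,0,0,0],[0,0,0,0],[0,0,0,0]]

```text
t: 4.83
eef_pos: [0.6035, 0.1013, 0.138]
ee_rot: [3.141, 0.001, -2.937]
force: [0.5, -0.2, -0.6]
width: 0.0525
gripper_force: 0.0
```

Emit:
servo_tool:
  series:
    - [[0,0,0,0],[0,0,0,0],[0,0,0,0],[0,0,0,0],[0,0,0,0],[0,0,0,0],[0,0,0,0],[0,0,0,0],[0,0,0,0],[0,0,0,0]]
  claw: 1
  grip_force: 15

```text
t: 5.67
eef_pos: [0.6032, 0.101, 0.1376]
ee_rot: [-3.141, -0.0, -2.937]
force: [-1.1, -2.7, 1.1]
width: 0.0253
gripper_force: 15.0
```

Emit:
servo_tool:
  series:
    - [[0,0,-3,0],[0,0,-4,0],[0,0,-4,0],[0,0,-4,0],[0,0,-5,0],[0,0,-5,0],[0,0,-5,0],[0,0,-5,0],[0,0,-5,0],[0,0,0,0]]

```text
t: 6.5
eef_pos: [0.6039, 0.1014, 0.179]
ee_rot: [3.141, 0.002, -2.937]
force: [0.0, 0.1, -4.9]
width: 0.0251
gripper_force: 14.9
```

Emit:
servo_tool:
  series:
    - [[0,0,-6,0],[0,0,-8,0],[0,0,-10,0],[0,0,-10,0],[0,0,-10,0],[0,0,-8,0],[0,0,-4,0],[0,0,0,0],[0,0,0,0],[0,0,0,0]]

```text
t: 7.33
eef_pos: [0.6029, 0.1011, 0.233]
ee_rot: [3.142, -0.001, -2.937]
force: [0.7, 0.4, -4.5]
width: 0.0256
gripper_force: 15.0
```

```bash
python3 tool.py 0.590 -0.2155 0.200; python3 - <<'E'
from lib import *
a=eyes.grab_frame("scene")[150:285,310:490]
cv2.imwrite("pics/lift.png",cv2.resize(a,(720,540),interpolation=cv2.INTER_CUBIC)[:,:,::-1])
E
```

```text
t 7.3333 pos [0.6029 0.1011 0.233 ] rot [ 3.1415e+00 -1.0000e-03 -2.9369e+00] q6 -1.851 F [ 0.71  0.38 -4.46] w 0.025611021872979235 14.969823807477951
shift tool mm [  77.  -307.4   33. ]
[[-0.98, -0.2, -0.0], [-0.2, 0.98, -0.0], [0.0, 0.0, -1.0]]
```

View pics/lift.png

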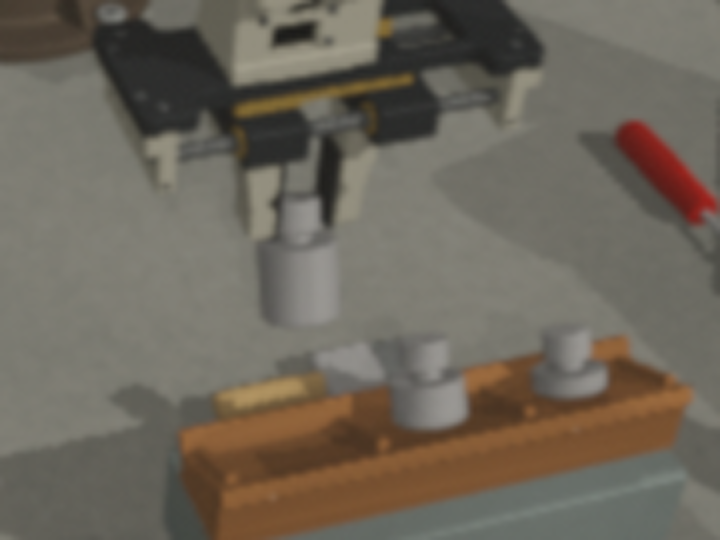

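The weight hangs at px ≈(385,218), clear of the cradle, and the other two have not moved. I'll estimate its lean by fitting the mask.

```bash
cat > lean.py <<'E'
from lib import *
import sys
g=float(sys.argv[1]) if len(sys.argv)>1 else .007   # knob centre above TCP
eyes.grab_frame("scene"); s=telemetry.get_state(); p=s["eef_pos"]+[0,0,g]; yaw=s["ee_rot"][2]+np.pi
m=max(trace("scene","weight_tall"),key=lambda d:d["conf"])["mask"].astype(np.uint8)
P=weight(.04)[0]-[0,0,.054]
def im(l,dx=0):
    Q=P@cv2.Rodrigues(np.array([0,-l,0]))[0].T@Rz(yaw).T+p; u=proj("scene",Q)+dx
    o=np.zeros_like(m)
    for k in (np.arange(48),np.arange(48,144)): cv2.fillConvexPoly(o,np.round(cv2.convexHull(u[k].astype(np.float32))*16).astype(int),1,shift=4)
    return o
for a in range(-15,46,5):
    b=max(((im(np.radians(a),np.array([i,j])*.5)&m).sum()/(im(np.radians(a),np.array([i,j])*.5)|m).sum(),i*.5,j*.5) for i in range(-6,7) for j in range(-6,7))
    print(a,np.round(b,3))
E
python3 lean.py
```

```text
-15 [0.699 3.    3.   ]
-10 [0.758 3.    3.   ]
-5 [0.784 3.    2.5  ]
0 [0.802 3.    1.5  ]
5 [0.795 2.5   0.5  ]
10 [0.792 1.5   1.   ]
15 [0.782 2.5   0.5  ]
20 [0.775 1.    0.5  ]
25 [0.775 1.    0.   ]
30 [0.773 0.    0.   ]
35 [ 0.785 -0.5   -0.5  ]
40 [ 0.769 -0.5   -0.5  ]
45 [ 0.757 -0.5    0.   ]
```

```bash
python3 - <<'E'
from lib import *
s=telemetry.get_state(); p=s["eef_pos"]+[0,0,.006]; yaw=s["ee_rot"][2]+np.pi
for a in (-10,0,10,20,30):
    f=lambda Q:(proj("scene",(Q-[0,0,.054])@cv2.Rodrigues(np.array([0,-np.radians(a),0]))[0].T@Rz(yaw).T+p)-[310,150])*4
    b=f(ring(.02,0)); t=f(ring(.02,.04)); k=f(ring(.013,.054));A=np.r_[b,t]
    print(a,"x",A[:,0].min().round(),A[:,0].max().round(),"bottom",b[:,1].max().round(),"toprim",t[:,1].min().round(),t[:,1].max().round(),"knob",k.mean(0).round(), "foot c",b.mean(0).round())
E
```

```text
-10 x 235.0 326.0 bottom 312.0 toprim 201.0 262.0 knob [291. 213.] foot c [274. 282.]
0 x 242.0 328.0 bottom 321.0 toprim 209.0 261.0 knob [291. 213.] foot c [280. 295.]
10 x 248.0 330.0 bottom 327.0 toprim 217.0 258.0 knob [291. 213.] foot c [288. 305.]
20 x 251.0 335.0 bottom 329.0 toprim 225.0 254.0 knob [291. 213.] foot c [295. 313.]
30 x 253.0 342.0 bottom 329.0 toprim 231.0 250.0 knob [291. 213.] foot c [302. 318.]
```

Emit:
servo_tool:
  series:
    - [[4,-16,0,0],[8,-32,0,0],[9,-36,0,0],[9,-36,0,0],[9,-36,0,0],[9,-36,0,0],[9,-36,0,0],[9,-36,0,0],[7,-27,0,0],[4,-16,0,0]]

```text
t: 8.32
eef_pos: [0.5894, -0.2185, 0.2331]
ee_rot: [-3.141, -0.001, -2.939]
force: [0.2, 0.7, -4.8]
width: 0.0258
gripper_force: 15.0
```

Emit:
servo_tool:
  series:
    - [[0,0,10,0],[0,0,15,0],[0,0,15,0],[0,0,15,0],[0,0,15,0],[0,0,8,0],[0,0,4,0],[0,0,0,0],[0,0,0,0],[0,0,0,0]]

```text
t: 9.15
eef_pos: [0.591, -0.2151, 0.1526]
ee_rot: [-3.141, 0.001, -2.937]
force: [0.3, 0.2, -5.3]
width: 0.0259
gripper_force: 15.0
```

```bash
cat > shot.py <<'E'
from lib import *
import sys
im=eyes.grab_frame("scene"); x0,y0=180,195
a=cv2.resize(im[y0:y0+105,x0:x0+140],(800,600),interpolation=cv2.INTER_CUBIC); k=800/140
s=telemetry.get_state(); p=s["eef_pos"]+[0,0,.005]; yaw=s["ee_rot"][2]+np.pi
for l,col in ((0,(0,255,0)),(30,(255,0,0))):
    for z,r in ((0,.02),(.04,.02),(.054,.013)):
        Q=(ring(r,z)-[0,0,.054])@cv2.Rodrigues(np.array([0,-np.radians(l),0]))[0].T@Rz(yaw).T+p
        cv2.polylines(a,[np.round((proj("scene",Q)-[x0,y0]+.5)*k).astype(np.int32)],True,col,1)
cv2.imwrite(sys.argv[1],a[:,:,::-1])
E
python3 tool.py 0.590 -0.2155 0.133; python3 shot.py pics/pan1.png
```

```text
t 9.15 pos [ 0.591  -0.2151  0.1526] rot [-3.1409e+00  1.5000e-03 -2.9365e+00] q6 -1.327 F [ 0.26  0.24 -5.26] w 0.025906304325342577 14.989470094442368
shift tool mm [ 1.1 -0.2 19.6]
[[-0.98, -0.2, 0.0], [-0.2, 0.98, -0.0], [-0.0, -0.0, -1.0]]
```

View pics/pan1.png

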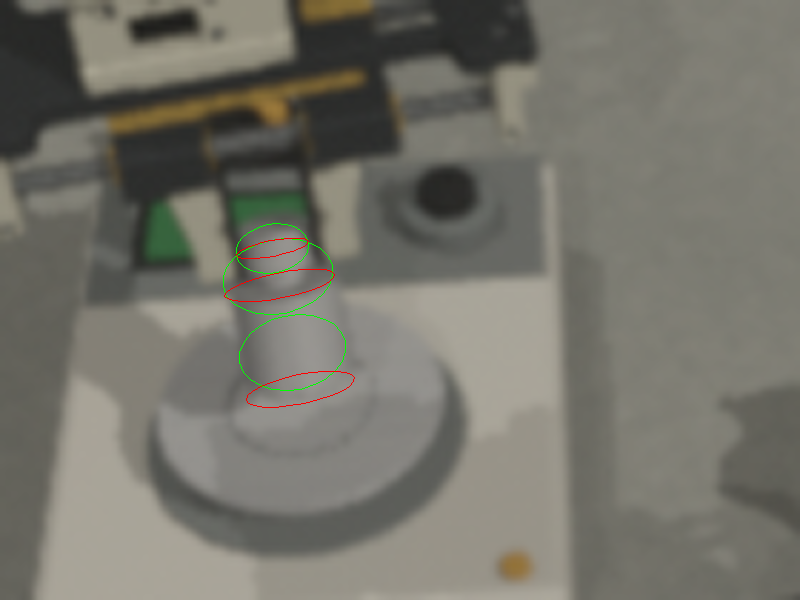

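Seen over the pan, the body still follows the red 30° outline: the top rim is at y≈270, the foot at y≈400, and the sides match. I'll lower it to just above the pan and ease the grip so it can swing upright.

Emit:
servo_tool:
  series:
    - [[1,0,6,0],[0,0,8,0],[0,0,5,0],[0,0,2,0],[0,0,0,0],[0,0,0,0],[0,0,0,0],[0,0,0,0],[0,0,0,0],[0,0,0,0]]
  grip_force: 9

```text
t: 10.03
eef_pos: [0.5895, -0.2153, 0.1308]
ee_rot: [-3.141, 0.0, -2.937]
force: [0.3, 0.8, -5.1]
width: 0.0255
gripper_force: 9.0
```

Emit:
servo_tool:
  series:
    - [[0,0,0,0],[0,0,0,0],[0,0,0,0],[0,0,0,0],[0,0,0,0],[0,0,0,0],[0,0,0,0],[0,0,0,0],[0,0,0,0],[0,0,0,0]]
  grip_force: 7

```text
t: 10.87
eef_pos: [0.5894, -0.2153, 0.1306]
ee_rot: [-3.142, 0.0, -2.937]
force: [0.1, -0.2, -5.2]
width: 0.0254
gripper_force: 7.0
```

```bash
python3 tool.py 0.590 -0.2155 0.133; python3 shot.py pics/pan2.png
```

```text
t 10.8667 pos [ 0.5894 -0.2153  0.1306] rot [-3.1416  0.     -2.9368] q6 -1.327 F [ 0.13 -0.23 -5.24] w 0.025411501837265173 6.996737569570541
shift tool mm [-0.6 -0.4 -2.4]
[[-0.98, -0.2, 0.0], [-0.2, 0.98, 0.0], [-0.0, -0.0, -1.0]]
```

View pics/pan2.png

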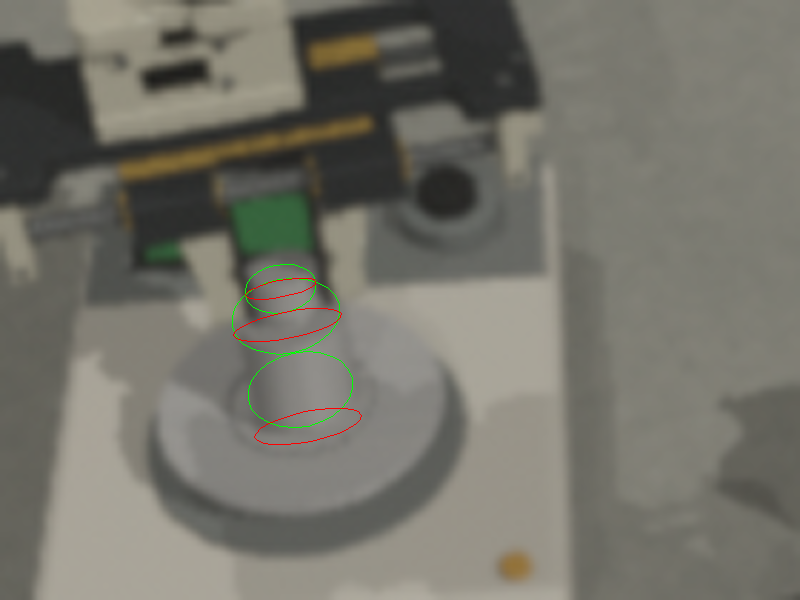

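```bash
python3 - <<'E'
from lib import *
from scipy.spatial.transform import Rotation as R
M=[];F=[]
for i in range(8):
    eyes.grab_frame("scene"); s=telemetry.get_state(); M.append(s["moment"]);F.append(s["force"])
M=np.array(M);print(M.mean(0).round(4),M.std(0).round(4),np.mean(F,0).round(2))
d=trace("scene","weight_tall")
for k in d[:2]:
    m=k["mask"]; ys,xs=np.where(m); print(k["conf"],m.sum())
    for r in range(ys.min(),ys.max()+1): print(r,xs[ys==r].min(),xs[ys==r].max(),end="; ")
E
```

```text
[-0.0082 -0.0075  0.0165] [0.0225 0.0269 0.0173] [-0.14  0.08 -4.93]
0.61 498
239 227 233; 240 225 234; 241 224 235; 242 224 235; 243 224 235; 244 224 235; 245 224 236; 246 224 236; 247 224 236; 248 224 238; 249 224 240; 250 224 240; 251 222 240; 252 222 240; 253 222 240; 254 222 240; 255 222 241; 256 222 241; 257 223 241; 258 223 241; 259 223 241; 260 223 242; 261 223 242; 262 224 242; 263 224 242; 264 224 242; 265 224 241; 266 224 241; 267 225 240; 268 226 238; 269 227 236; 0.6 873
245 513 521; 246 511 524; 247 510 525; 248 509 527; 249 509 528; 250 508 529; 251 508 530; 252 507 530; 253 507 531; 254 506 531; 255 505 531; 256 504 531; 257 504 531; 258 503 530; 259 503 530; 260 502 529; 261 502 529; 262 501 529; 263 501 529; 264 500 528; 265 500 528; 266 500 528; 267 499 528; 268 499 527; 269 499 527; 270 499 527; 271 499 526; 272 500 526; 273 500 526; 274 501 525; 275 501 525; 276 502 524; 277 504 523; 278 505 523; 279 507 521; 280 511 519;
```

The mask's bottom edge (row 269.5, a wide ellipse) matches the upright outline, and the wrist moment is about 0. The weight now hangs upright, so I'll lower it slowly.

Emit:
servo_tool:
  series:
    - [[-0.5,0,1.5,0],[0,0,1,0],[0,0,1,0],[0,0,1,0],[0,0,1,0],[0,0,0.8,0],[0,0,0.8,0],[0,0,0.8,0],[0,0,0,0],[0,0,0,0]]

```text
t: 12.2
eef_pos: [0.5902, -0.2152, 0.123]
ee_rot: [-3.141, 0.001, -2.937]
force: [0.4, 0.3, -0.4]
width: 0.0259
gripper_force: 7.0
```

Emit:
servo_tool:
  series:
    - [[0,0,0.7,0],[0,0,0.7,0],[0,0,0.6,0],[0,0,0.5,0],[0,0,0.5,0],[0,0,0,0],[0,0,0,0],[0,0,0,0],[0,0,0,0],[0,0,0,0]]

```text
t: 13.03
eef_pos: [0.59, -0.2152, 0.1198]
ee_rot: [-3.141, 0.0, -2.937]
force: [1.5, 0.6, 2.1]
width: 0.0255
gripper_force: 7.0
```

Emit:
servo_tool:
  series:
    - [[0,0,-0.8,0],[0,0,-0.8,0],[0,0,-0.4,0],[0,0,0,0],[0,0,0,0],[0,0,0,0],[0,0,0,0],[0,0,0,0],[0,0,0,0],[0,0,0,0]]

```text
t: 13.87
eef_pos: [0.5898, -0.2152, 0.1216]
ee_rot: [3.142, -0.0, -2.937]
force: [1.2, 0.3, 1.3]
width: 0.026
gripper_force: 7.0
```

```bash
python3 - <<'E'
from lib import *
im=eyes.grab_frame("scene"); s=telemetry.get_state(); print(s["eef_pos"].round(4),s["force"].round(2),s["moment"].round(3))
x0,y0=205,225
a=cv2.resize(im[y0:y0+60,x0:x0+80],(800,600),interpolation=cv2.INTER_CUBIC)
g=cv2.cvtColor(a,cv2.COLOR_RGB2GRAY); g=cv2.createCLAHE(4,(4,4)).apply(g)
cv2.imwrite("pics/pan3.png",g)
d=max(trace("scene","weight_tall"),key=lambda k:-abs(np.where(k["mask"])[1].mean()-233))["mask"]
ys,xs=np.where(d); print([(r,xs[ys==r].min(),xs[ys==r].max()) for r in range(ys.min(),ys.max()+1,3)],ys.max())
yaw=s["ee_rot"][2]+np.pi
for pz,nm in ((.070,"pan5mm"),):
  for l in (0,15,30):
    f=.054*np.cos(np.radians(l))+.02*np.sin(np.radians(l))
    p=np.r_[s["eef_pos"][:2],pz+f]
    for z,r in ((0,.02),(.04,.02),(.054,.013)):
        Q=proj("scene",(ring(r,z)-[0,0,.054])@cv2.Rodrigues(np.array([0,-np.radians(l),0]))[0].T@Rz(yaw).T+p)
        print(l,z,"x",Q[:,0].min().round(1),Q[:,0].max().round(1),"y",Q[:,1].min().round(1),Q[:,1].max().round(1))
E
```

```text
[ 0.5898 -0.2152  0.1216] [ 1.44  0.23 -0.03] [ 0.078 -0.252  0.002]
[(242, np.int64(229), np.int64(232)), (245, np.int64(225), np.int64(235)), (248, np.int64(225), np.int64(236)), (251, np.int64(225), np.int64(238)), (254, np.int64(223), np.int64(240)), (257, np.int64(223), np.int64(241)), (260, np.int64(223), np.int64(242)), (263, np.int64(224), np.int64(242)), (266, np.int64(225), np.int64(242)), (269, np.int64(226), np.int64(241))] 271
0 0 x 223.6 241.8 y 259.7 273.0
0 0.04 x 220.9 239.5 y 247.0 260.3
0 0.054 x 223.2 235.4 y 244.7 253.3
15 0 x 224.1 242.4 y 264.2 274.3
15 0.04 x 220.8 239.5 y 248.7 258.4
15 0.054 x 223.0 235.2 y 244.8 251.0
30 0 x 224.6 243.2 y 268.7 275.2
30 0.04 x 221.0 239.7 y 251.4 257.3
30 0.054 x 223.0 235.2 y 246.2 249.9
```

View pics/pan3.png

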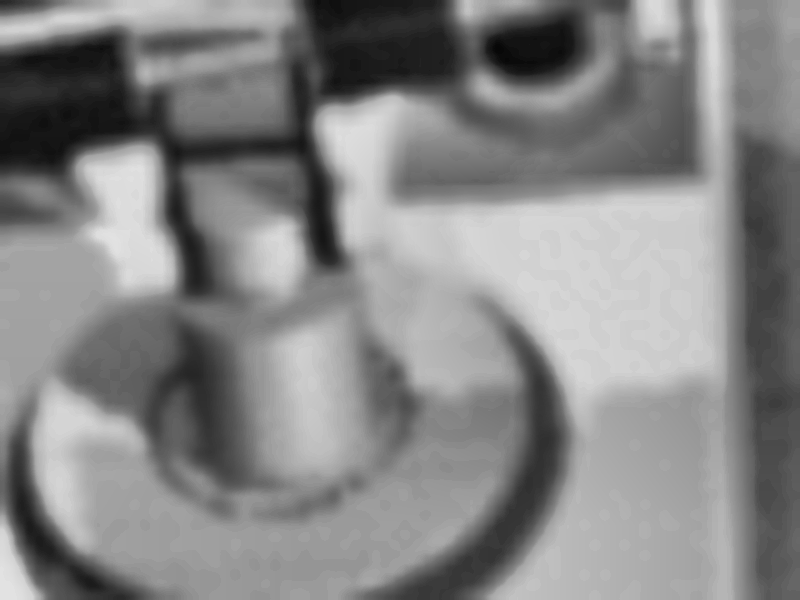

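The enhanced crop shows the weight standing on the pan inside the engraved circle, body at x 190–370 and foot at y≈490. The net vertical force is about 0, and any lean is small. I'll ease the grip so it settles flat, then open.

Emit:
servo_tool:
  series:
    - [[0,0,0,0],[0,0,0,0],[0,0,0,0],[0,0,0,0],[0,0,0,0],[0,0,0,0],[0,0,0,0],[0,0,0,0],[0,0,0,0],[0,0,0,0]]
  grip_force: 3

```text
t: 14.8
eef_pos: [0.5898, -0.2151, 0.1217]
ee_rot: [3.142, -0.0, -2.937]
force: [0.9, 0.7, 0.9]
width: 0.0259
gripper_force: 3.0
```

```bash
python3 - <<'E'
from lib import *
for i in range(4):
    eyes.grab_frame("scene"); s=telemetry.get_state(); print(s["eef_pos"].round(4),s["force"].round(2),s["moment"].round(3),s["width"])
E
```

```text
[ 0.5899 -0.2152  0.1217] [1.57 0.68 0.67] [ 0.092 -0.418  0.01 ] 0.02574492782449862
[ 0.5899 -0.2152  0.1217] [0.94 0.27 1.14] [ 0.086 -0.411 -0.039] 0.026018897993169064
[ 0.5898 -0.2151  0.1216] [ 0.53 -0.28  0.15] [ 0.098 -0.389  0.011] 0.025671552539740714
[ 0.5898 -0.2151  0.1217] [ 0.06  0.98 -0.09] [ 0.12  -0.366  0.021] 0.025630804207675398
```

Emit:
servo_tool:
  series:
    - [[0,0,0,0],[0,0,0,0],[0,0,0,0],[0,0,0,0],[0,0,0,0],[0,0,0,0],[0,0,0,0],[0,0,0,0],[0,0,0,0],[0,0,0,0]]
  claw: 0.2

```text
t: 15.83
eef_pos: [0.5898, -0.2152, 0.1216]
ee_rot: [3.142, -0.0, -2.937]
force: [0.6, -0.6, 0.6]
width: 0.0352
gripper_force: 0.0
```

```bash
python3 - <<'E'
from lib import *
for i in range(2):
    im=eyes.grab_frame("scene"); s=telemetry.get_state(); print(s["eef_pos"].round(4),s["force"].round(2),s["moment"].round(3),s["width"])
x0,y0=205,225
a=cv2.resize(im[y0:y0+60,x0:x0+80],(800,600),interpolation=cv2.INTER_CUBIC)
g=cv2.createCLAHE(4,(4,4)).apply(cv2.cvtColor(a,cv2.COLOR_RGB2GRAY))
cv2.imwrite("pics/pan4.png",g)
E
```

```text
[ 0.5898 -0.2151  0.1217] [ 0.65 -0.18 -0.03] [-0.002  0.024  0.018] 0.03491804154982409
[ 0.5899 -0.2151  0.1217] [-0.27  0.29  0.78] [ 0.009 -0.043  0.006] 0.034800550755855746
```

View pics/pan4.png

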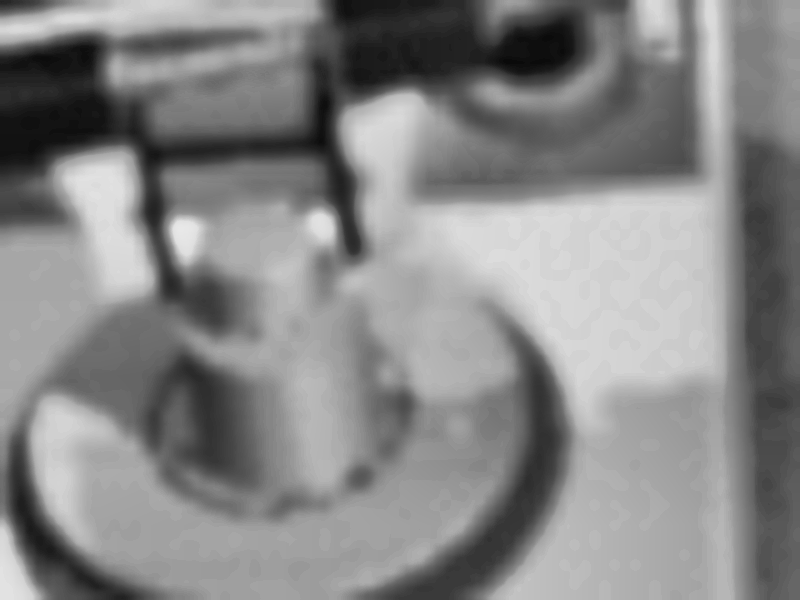

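With the fingers open, the weight stands upright in the engraved circle (body x 185–375, circle x 155–410). I'll retreat upward, then move to the key with the fingers shut.

Emit:
servo_tool:
  series:
    - [[0,0,-3,0],[0,0,-5,0],[0,0,-6,0],[0,0,-8,0],[0,0,-10,0],[0,0,-10,0],[0,0,-10,0],[0,0,-6,0],[0,0,0,0],[0,0,0,0]]

```text
t: 16.77
eef_pos: [0.59, -0.2151, 0.1802]
ee_rot: [-3.141, 0.001, -2.937]
force: [0.1, 0.4, 0.1]
width: 0.0349
gripper_force: 0.0
```

Emit:
servo_tool:
  series:
    - [[10,7,0,0],[16,12,0,0],[20,15,0,0],[20,15,0,0],[20,14,0,0],[12,9,0,0],[7.5,5,0,0],[0,0,0,0],[0,0,0,0],[0,0,0,0]]
  claw: 1

```text
t: 17.6
eef_pos: [0.4718, -0.1614, 0.1796]
ee_rot: [-3.141, 0.0, -2.937]
force: [0.2, 0.4, -0.5]
width: 0.0002
gripper_force: 0.0
```

```bash
python3 tool.py 0.471 -0.161 0.075; python3 - <<'E'
from lib import *
from lib import least_squares as ls
eyes.grab_frame("scene"); s=telemetry.get_state()
best=None
for n in ("weight_tall","pan_centre","key_top"):
    for d in trace("scene",n)[:2]:
        ys,xs=np.where(d["mask"]); print(n,round(d["conf"],2),xs.min(),xs.max(),ys.min(),ys.max(),round(xs.mean(),1),round(ys.mean(),1))
for n in ("weight_tall","pan_centre"): print(n,[(d["position"],d["conf"]) for d in recognise("scene",n)][:2])
for z,r in ((0,.02),(.04,.02),(.054,.013),(.062,.009)):
    Q=proj("scene",ring(r,z)+[.59,-.2155,.07]); print(z,Q.min(0).round(1),Q.max(0).round(1))
E
```

```text
t 17.6 pos [ 0.4718 -0.1614  0.1796] rot [-3.1414e+00  2.0000e-04 -2.9366e+00] q6 -1.431 F [ 0.19  0.4  -0.53] w 0.0002354737119433421 0.0
shift tool mm [  0.7   0.6 104.6]
[[-0.98, -0.2, 0.0], [-0.2, 0.98, -0.0], [-0.0, -0.0, -1.0]]
weight_tall 0.57 223 243 245 274 232.6 260.4
pan_centre 0.87 209 257 250 286 232.6 270.1
key_top 0.61 253 263 224 233 257.8 228.5
weight_tall [([0.6135, -0.2074, 0.1127], 0.8)]
pan_centre [([0.606, -0.2166, 0.068], 0.93)]
0 [223.4 259.8] [241.6 273. ]
0.04 [220.7 247.1] [239.4 260.4]
0.054 [223.  244.8] [235.3 253.4]
0.062 [224.3 243.4] [232.9 249.4]
```

Emit:
servo_tool:
  series:
    - [[0.7,0.6,12,0],[0,0,18,0],[0,0,18,0],[0,0,18,0],[0,0,15,0],[0,0,10,0],[0,0,5,0],[0,0,3,0],[0,0,1,0],[0,0,0,0]]

```text
t: 18.73
eef_pos: [0.4705, -0.1608, 0.0801]
ee_rot: [-3.141, 0.001, -2.937]
force: [-0.2, -0.4, -1.1]
width: 0.0002
gripper_force: 0.0
```

Emit:
servo_tool:
  series:
    - [[0,0,1,0],[0,0,1,0],[0,0,1,0],[0,0,1,0],[0,0,1,0],[0,0,1,0],[0,0,1,0],[0,0,1,0],[0,0,0,0],[0,0,0,0]]

```text
t: 19.57
eef_pos: [0.4704, -0.1608, 0.0718]
ee_rot: [-3.141, 0.001, -2.937]
force: [0.5, 0.4, 4.8]
width: 0.0003
gripper_force: 2.2
```

Emit:
servo_tool:
  series:
    - [[0,0,0.5,0],[0,0,0.5,0],[0,0,0.5,0],[0,0,0,0],[0,0,0,0],[0,0,0,0],[0,0,0,0],[0,0,0,0],[0,0,0,0],[0,0,0,0]]

```text
t: 20.4
eef_pos: [0.4704, -0.1608, 0.0711]
ee_rot: [-3.141, 0.001, -2.936]
force: [-2.9, 3.2, 14.2]
width: 0.0002
gripper_force: 7.0
```

Force rose along the spring to about 4.8 N, then hit a hard stop at 14 N, as a fully pressed key should. I'll release in steps and check the spring law on the way up.

Emit:
servo_tool:
  series:
    - [[0,0,-0.7,0],[0,0,-0.7,0],[0,0,-0.6,0],[0,0,-0.5,0],[0,0,0,0],[0,0,0,0],[0,0,0,0],[0,0,0,0],[0,0,0,0],[0,0,0,0]]

```text
t: 21.23
eef_pos: [0.4704, -0.1608, 0.0727]
ee_rot: [-3.141, 0.0, -2.937]
force: [3.4, 0.4, 3.8]
width: 0.0006
gripper_force: 2.0
```

```bash
python3 - <<'E'
from lib import *
F=[]
for i in range(8):
    eyes.grab_frame("scene"); s=telemetry.get_state(); F.append(np.r_[s["force"],s["eef_pos"][2]])
print(np.mean(F,0).round(4))
E
```

```text
[2.9818 0.6046 4.188  0.0728]
```

Emit:
servo_tool:
  series:
    - [[0,0,-0.5,0],[0,0,-0.5,0],[0,0,-0.5,0],[0,0,-0.5,0],[0,0,0,0],[0,0,0,0],[0,0,0,0],[0,0,0,0],[0,0,0,0],[0,0,0,0]]

```text
t: 22.47
eef_pos: [0.4698, -0.1608, 0.0745]
ee_rot: [3.141, -0.001, -2.937]
force: [0.8, -0.2, 3.2]
width: 0.0002
gripper_force: 1.5
```

```bash
python3 - <<'E'
from lib import *
F=[]
for i in range(8):
    eyes.grab_frame("scene"); s=telemetry.get_state(); F.append(np.r_[s["force"],s["eef_pos"][2]])
print(np.mean(F,0).round(4))
E
```

```text
[0.6034 0.4007 2.707  0.0746]
```

The spring fits 0.83 N/mm, which puts full travel at TCP z ≈ 0.0718. The press reached 0.0711 at 14 N, so the key went fully down. Now I'll retreat.

Emit:
servo_tool:
  series:
    - [[0,0,-2,0],[0,0,-4,0],[0,0,-10,0],[0,0,-20,0],[0,0,-25,0],[0,0,-25,0],[0,0,-20,0],[0,0,-10,0],[0,0,0,0],[0,0,0,0]]

```text
t: 23.7
eef_pos: [0.4698, -0.1606, 0.1909]
ee_rot: [3.141, 0.001, -2.937]
force: [-0.6, -0.0, -0.0]
width: 0.0008
gripper_force: 0.0
```

```bash
python3 - <<'E'
from lib import *
im=eyes.grab_frame("scene"); s=telemetry.get_state(); print(s["t"],s["eef_pos"].round(3),s["force"].round(1))
cv2.imwrite("pics/final.png",cv2.resize(im[180:315,170:350],(800,600),interpolation=cv2.INTER_CUBIC)[:,:,::-1])
E
```

```text
23.75 [ 0.469 -0.161  0.19 ] [-0.8  0.1 -0.2]
```

View pics/final.png

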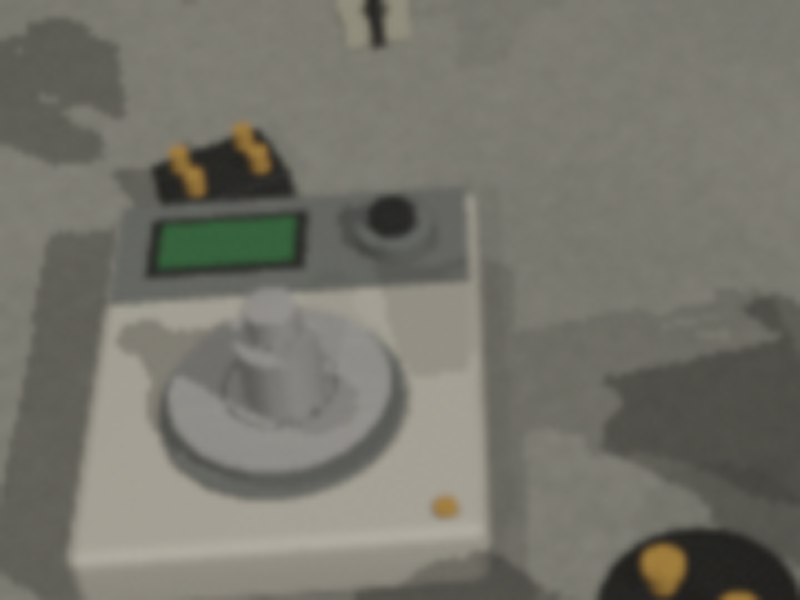

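The weight stands upright and centred in the engraved circle: foot at x≈285, circle centre at ≈282. The key is back up and the tool is touching nothing.

```bash
python3 -c "
from station import ticket
print(ticket.job_done())"
```

```text
the job is handed in; nothing more can be done
None
```

The tall weight stands upright, centred on the pan to within about 3 mm, and released; the key was then pressed fully down and let go, and the job was handed in at about 24 s, with no verdict returned.

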